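Check a brass soil-sampling liner on the bench caliper and hold up its cutting edge

ROBOT

A 6-joint arm with a two-finger parallel gripper is mounted at the origin on a cart in front of the work surface, level with it; the furniture and walls round the work are solid. World frame = base frame: x ahead of the robot, y to its left, z up, the work surface at z = 0. Lengths are in m, angles in rad, forces in N, time in s.
With the tool pointing down it reaches from about 0.25 to 0.775 m from the base axis. Payload 4 kg.
Tool frame: the origin (TCP) lies at the very end of the fingers, on their centre line; the grasp point (between the pads) lies 19 mm behind it (robot.hold_point_z is the distance from the TCP to the grasp point, in m); z points along the fingers, y is the line along which they close (so a half turn about z gives the same grasp; the last joint's range is limited). The gripper opens to 94 mm and grips with 3 to 60 N. Pads are 16 mm wide; open, the fingers measure 119 mm over their backs; the gripper's body (75 mm by 177 mm) begins 78 mm behind the grasp point.
Start: joints at [1.015, 0.087, 1.371, -0, 1.684, -0.103], TCP at [0.241, 0.495, 0.206] pointing down, gripper open.
Joint ranges: [-3.1, 3.1], [-0.76, 2.03], [0.27, 2.55], [-1.08, 4.22], [0.17, 2.65], [-2.57, 2.57]. Speed limits (rad/s): [2.79, 2.79, 3.14, 3.14, 3.14, 3.14].

INTERFACE

Orientations are given as [roll, pitch, yaw] about the fixed x, y, z axes, in that order (R = Rz(yaw) Ry(pitch) Rx(roll)).
In Python, from bench import robot gives the robot as it stands.
- The arm moves only by the tool carry_out, never from a script. Its argument "steps" is a list of rows, each a list of 3 entries, a list of its own where there are three numbers: the shift along the tool's x, y, z in m, then the turn about the tool's z in units of 10 degrees (1.0 is 10 degrees), then the closure, from -1 (fully open) to 1 (shut). In form: [[[tx, ty, tz], roll, jaw], ...]. A call has 1 to 10 rows; each row is the pose to reach, as a shift and turn from the pose commanded when the call began, along the tool's axes at that moment; what a row does not reach only later rows make up. A row lasts 1/8 s, in which the tool goes at most 62.5 mm and 10.7 degrees, less where a joint would pass 70% of its speed; a pose out of reach is approached as far as the arm can. A call with a gripper value outside its range is refused whole. The fingers move at their own pace and stop on an object; the grip force is fixed at half the most. Time passes only in rows, so rows that repeat a pose let the fingers close. It gives the time, the measured TCP pose, the force, the opening and the grip force at its end, in the units of the state.
- robot.get_obs(): the state, without advancing time (a new reading comes with each control period).
- robot.snapshot(name): name is "scene" or "side" or "wrist"; returns a dict with "image" (400x640x3 uint8, red, green, blue), "z_map" (400x640 float32, m along the optical axis (not along the pixel's ray), 0 where there is no reading), "mtx" (3x3 intrinsics, pixels), "R" (3x3) and "t" (3): a world point X has camera coordinates R X + t. Camera axes: x right, y down, z forward; pixel columns grow to the right and rows downward; lengths in m; the calibration is good to about 2 mm. A picture is of the moment at which its call begins.
- robot.close_job(): hands the job in; it is judged then, once.
The state is a dict: "time": time; "joint_positions": joint angles; "qvel": joint speeds; "joint_torque": joint torques, N m; "tool_pos": TCP position; "ee_rot": TCP orientation; "wrist_force": force on the tool from outside, world axes, zero at the start; "wrist_torque": the same for the moment, N m; "width": finger opening in m; "finger_force": force on a finger pad.
Only numpy, scipy, OpenCV 4.12 (cv2) and the standard library are available. Lean on these libraries where they do the work, as an engineer would, in place of code of your own. Each camera call takes 0.05 s, during which the arm holds its last target. There are 200 camera calls.

TASK

Check the brass sampling liner that stands in the nest of the bench caliper: slide the caliper's carriage gently along (it has a finger knob) until the liner is pinched between both jaws and the sprung jaw gives a few millimetres, keep it so for about half a second, then slide the jaws open again, well clear of the liner. Now draw the liner straight up out of its nest, turn it over to lie level in the air and hold it still, 20 cm or more above the worktop, so that the cutting edge that sat in the nest can be looked at. Finish while holding it there; do not disturb the spare liner, the end caps or the marker.

Things in the scene. Friction and masses are not known exactly. Their poses are not given: they have to be found in the camera images.
- caliper_stand: bench caliper, fixed: grey base 108 x 236 mm (top 14 mm up), caliper beam lying flat on two pillars. Origin on the worktop below the nest axis; y along the beam in the closing direction (carriage to fixed jaw), x from nest to beam (36 mm), z up. Tops above worktop: beam 47, jaws 51, carriage 54 mm. Jaws end 9 mm in front of the nest axis
- nest (a point): centre of the mouth of the nest, a black plastic cup, 54 mm outside, 44 mm bore, 14 mm deep, mouth 30 mm above the worktop, in which the liner stands loosely. Behind the caliper rises a wide pillar of the room, to the ceiling: its front face is about 0.72 m ahead of the robot, from its middle (y about 0) to 0.5 m left; keep the wrist clear of it when turning the liner
- liner_mid (a point): the liner: open brass tube, 38 mm diameter, 90 mm long, wall 2.5 mm, about 0.17 kg; its lower 7 mm taper to the cutting edge. This point is on its axis, half-way along (61 mm above the worktop while it stands in the nest, its top end at 106 mm); z along the tube, away from the cutting edge
- liner: the same brass liner; origin at the centre of its cutting edge, z along the tube, away from the edge
- knob (a point): the finger knob on the carriage: upright knurled steel knob, 16 mm diameter, 27 mm tall (54 to 81 mm above the worktop). This point is on its axis, 68 mm above the worktop; while the jaws pinch the liner, it lies about 84 mm in -y and 36 mm in +x of the nest in the stand's axes
- carriage (a joint): travel of the carriage with the sliding jaw along the stand's +y, m: 0 fully open; the gap between the jaws is 0.080 minus this. The liner is touched by both jaws at about 0.042 (the nest lets it shift about 1 mm); stop 0.062. About 1.5 N of friction, stays where it is left unless the jaw spring pushes it back
- sliding_jaw (a joint): how far the spring-loaded sliding jaw has been pushed back into the carriage, m: 0 free, 0.006 at its stop. It pushes with about 2 N at 0, rising evenly to about 8 N at 0.006
- fixed_jaw: the fixed steel jaw at the end of the beam; its measuring face is 20 mm in +y of the nest axis
- spare_liner: bystander: closed brass liner with a red cap at each end, 42 mm diameter, 92 mm tall, standing left of the caliper; origin at the centre of its foot
- end_cap_0: bystander: red plastic end cap, disc of 42 mm diameter, 12 mm thick, lying; origin at the centre of its underside
- end_cap_1: bystander: a second such end cap
- marker_red: bystander: red marker pen, 136 mm long, lying; origin under its middle
Not all that is in view belongs to the job. What is shaped like the liner but pink is not meant.

How it is judged:
By the outcome, as a careful person would: the job done as asked, in the order asked, and still so for the second after the job is handed in, while the arm keeps its last pose, push and grip.
It also fails if it takes over 58 s, if anything falls off the work surface, if the arm or the gripper's body presses on something with over 40 N, if the wrist force passes 120 N, or if a joint passes its speed limit or range.

## Working session

There is one attempt and no reset: what is moved stays moved. The work goes in short steps, Python scripts to look and compute and a tool call to move; the robot and the scene stay as the last step left them, time stands still between calls to the robot, and variables do not carry over. Pictures are saved under pics/ and viewed, at most 10 in all, crops included, and the job is handed in when it is done.

Besides the shell and the picture viewer there is one more tool, called after "Request:" by a JSON object that holds its "op" and its "data". carry_out: Moves the arm, as the interface text tells. Its arguments: {"type":"object","properties":{"steps":{"type":"array","items":{"type":"array"}}},"required":["steps"]}

```bash
mkdir -p pics
cat > h.py <<'E'
from bench import robot
import numpy as np, cv2
from scipy.spatial.transform import Rotation as Ro
def snap(n,f):
    s=robot.snapshot(n); np.savez(''+f+'.npz',**s)
    cv2.imwrite('pics/'+f+'.png',s['image'][:,:,::-1]); return s
def load(f): return np.load(''+f+'.npz')
def px(s,u,v,z=None):
    d=s['z_map'][int(v),int(u)]
    r=np.linalg.inv(s['mtx'])@[u,v,1]
    if z is None: c=r*d
    else:
        o=-s['R'].T@s['t']; w=s['R'].T@r; return o+w*(z-o[2])/w[2]
    return s['R'].T@(c-s['t'])
E
python3 - <<'E'
from h import *
snap('scene','sc');snap('side','sd')
o=robot.get_obs();print(o['tool_pos'],o['ee_rot'],o['width'])
E
```

```text
[0.24036391 0.49414975 0.20444548] [-3.13963950e+00 -2.06166504e-04  2.68878794e+00] 0.09399332323436436
```

View pics/sc.png

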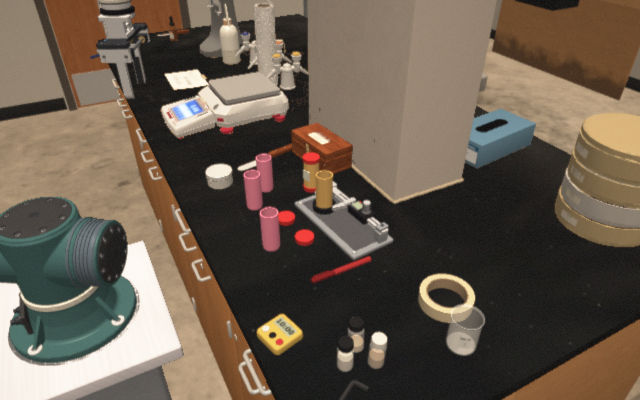

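View pics/sd.png

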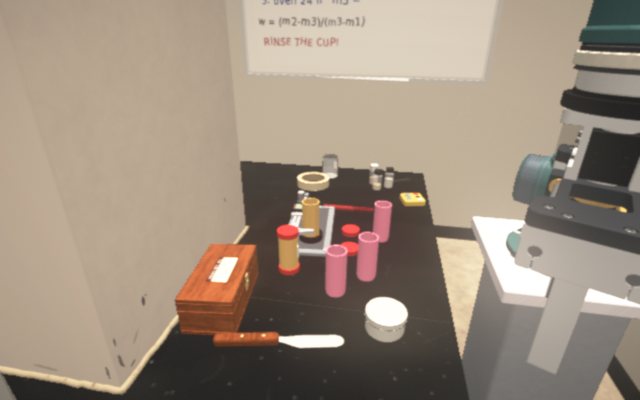

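Candidates: the brass tube at scene (324,190) stands on the grey base. The red-capped tube at (311,172) is the spare, and the pink ones at (264,172), (253,188) and (270,228) are not meant. The liner is the one at (324,190), because it is open brass and sits in the caliper. I'll confirm it in a crop.

Run:
```python
from h import *
s=load('sc')
c=s['image'][140:260,250:410,::-1]
cv2.imwrite('pics/c1.png',cv2.resize(c,None,fx=5,fy=5,interpolation=cv2.INTER_CUBIC))
```

```text
(no output)
```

View pics/c1.png

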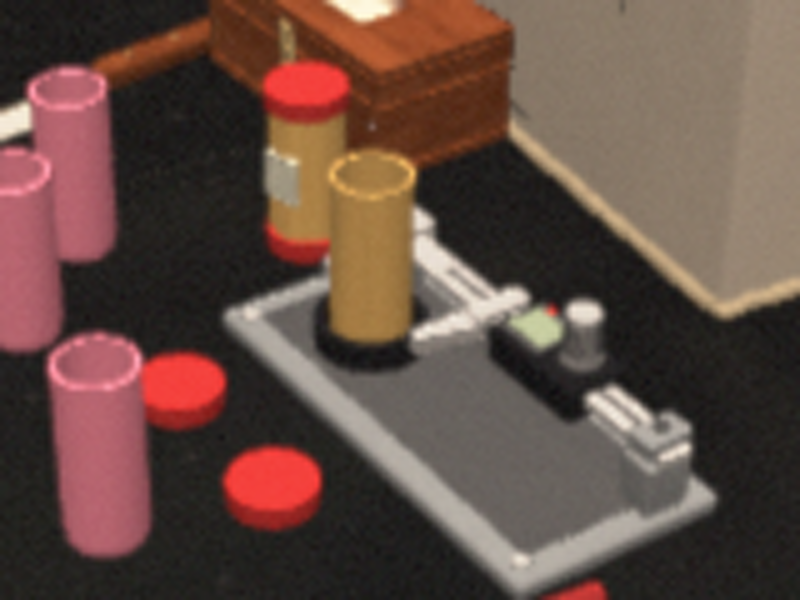

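The crop confirms it: open brass liner in the black cup, rim centre at crop (372,173). Knob top is at (584,306). The base corners are at (228,316), (520,580) and (715,493).

Run:
```python
from h import *
s=load('sc')
f=lambda u,v,z:px(s,250+u/5-.4,140+v/5-.4,z)
L=f(372,173,.106);K=f(584,306,.081);A=f(228,314,.014);B=f(520,580,.014);C=f(715,493,.014)
print(*[np.round(p,4) for p in (L,K,A,B,C)])
y=A-B; print(np.linalg.norm(y),np.linalg.norm(C-B),np.degrees(np.arctan2(y[1],y[0])))
x=C-B; print(np.degrees(np.arctan2(x[1],x[0])))
k=K-L; print(k)
for n,u,v,z in (('spare',307,84,.092+.0),('cap0',182,380,.012),('cap1',272,478,.012),('mark',550,595,.01)): print(n,f(u,v,z).round(3))
print(px(s,324,175),px(s,367,201))
```

```text
[0.5415 0.058  0.106 ] [ 0.5896 -0.0434  0.081 ] [0.4921 0.1092 0.014 ] [ 0.5164 -0.1168  0.014 ] [ 0.6187 -0.1084  0.014 ]
0.22736747248022407 0.10271847039793111 96.11933077412762
4.712489905001014
[ 0.04809354 -0.10141932 -0.025     ]
spare [0.563 0.164 0.092]
cap0 [0.452 0.075 0.012]
cap1 [ 0.457 -0.008  0.012]
mark [ 0.525 -0.127  0.01 ]
[0.55104805 0.07565983 0.0913895 ] [ 0.59226778 -0.04183714  0.07863036]
```

Request:
{"op": "carry_out", "data": {"steps": [[[0,0,-0.06],0,-1],[[0,0,-0.12],0,-1],[[0,0,-0.18],0,-1],[[0,0,-0.24],0,-1],[[0,0,-0.3],0,-1],[[0,0,-0.36],0,-1],[[0,0,-0.42],0,-1],[[0,0,-0.48],0,-1],[[0,0,-0.54],0,-1],[[0,0,-0.6],0,-1]]}}

```text
time: 1.35
tool_pos: [0.185, 0.3814, 0.6336]
ee_rot: [-3.139, -0.006, 2.689]
wrist_force: [0.4, 0.2, -0.7]
width: 0.094
finger_force: 0.0
```

Run:
```python
from h import *
o=robot.get_obs()
for k in ('time','tool_pos','ee_rot','joint_positions','wrist_force'): print(k,np.round(o[k],3))
```

```text
time 1.35
tool_pos [0.185 0.381 0.634]
ee_rot [-3.139 -0.006  2.689]
joint_positions [ 0.981  0.217  0.275  0.011  2.654 -0.128]
wrist_force [ 0.39   0.176 -0.661]
```

```bash
cat >> h.py <<'E'
def rel(x,y,z,yawdeg=None):
    o=robot.get_obs(); R=Ro.from_euler('xyz',o['ee_rot']).as_matrix()
    print('t',round(float(o['time']),2),'tool delta',(R.T@(np.array([x,y,z])-o['tool_pos'])).round(4), 'roll', None if yawdeg is None else round(-(((yawdeg-np.degrees(o['ee_rot'][2])+180)%360)-180)/10,2),'pos',o['tool_pos'].round(4),'F',o['wrist_force'].round(1),'w',round(float(o['width']),4))
E
python3 -c "
from h import *
rel(.565,-.02,.28,186)"
```

```text
t 1.35 tool delta [-0.5192 -0.1938  0.3513] roll -3.19 pos [0.185  0.3814 0.6336] F [ 0.4  0.2 -0.7] w 0.094
```

Request:
{"op": "carry_out", "data": {"steps": [[[-0.52,-0.194,0.35],-3.2,0],[[-0.52,-0.194,0.35],-3.2,0],[[-0.52,-0.194,0.35],-3.2,0],[[-0.52,-0.194,0.35],-3.2,0],[[-0.52,-0.194,0.35],-3.2,0],[[-0.52,-0.194,0.35],-3.2,0],[[-0.52,-0.194,0.35],-3.2,0],[[-0.52,-0.194,0.35],-3.2,0],[[-0.52,-0.194,0.35],-3.2,0],[[-0.52,-0.194,0.35],-3.2,0]]}}

```text
time: 2.6
tool_pos: [0.533, 0.0136, 0.3095]
ee_rot: [-3.141, -0.009, -3.036]
wrist_force: [1.0, 0.8, -0.2]
width: 0.0471
finger_force: 0.0
```

```bash
python3 -c "
from h import *
rel(.565,-.02,.28,186);print(robot.get_obs()['ee_rot']);snap('wrist','w1')"
```

```text
t 2.6 tool delta [-0.0285 -0.0368  0.0292] roll 0.01 pos [0.533  0.0136 0.3095] F [ 1.   0.8 -0.2] w 0.0471
[-3.14135926 -0.0092385  -3.03585627]
```

View pics/w1.png

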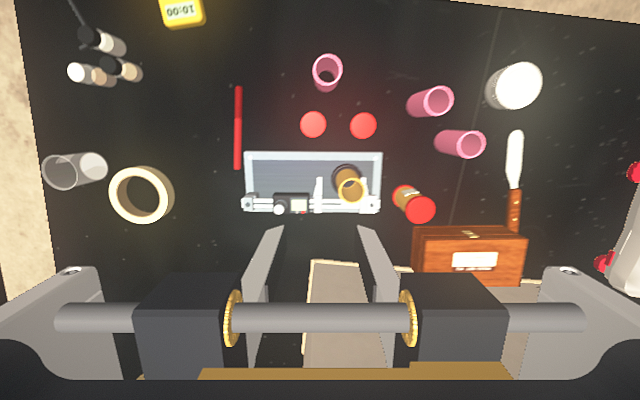

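The wrist view shows the knob at about (279,209), the liner rim at (351,190) and the base's front edge running from (245,152) to (382,152). I'll measure in an enlarged crop.

Run:
```python
from h import *
s=load('w1')
c=s['image'][140:230,230:400,::-1]
cv2.imwrite('pics/c2.png',cv2.resize(c,None,fx=4.7,fy=4.7,interpolation=cv2.INTER_CUBIC))
```

```text
(no output)
```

View pics/c2.png

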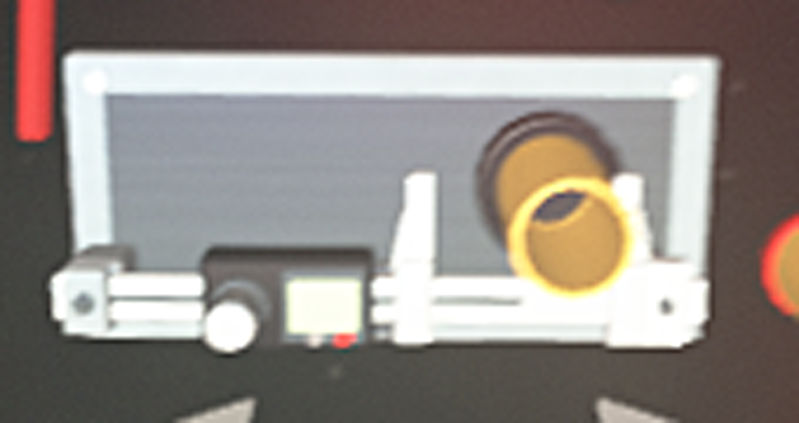

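Run:
```python
from h import *
s=load('w1')
f=lambda u,v,z:px(s,230+(u+.5)/4.7-.5,140+(v+.5)/4.7-.5,z)
L=f(571,238,.106);K=f(229,327,.081);A=f(66,56,.014);B=f(718,60,.014);j=f(437,195,.051)
for n,p in zip('LKABj',(L,K,A,B,j)): print(n,p.round(4))
y=B-A; th=np.arctan2(y[1],y[0]); print(np.linalg.norm(y),np.degrees(th))
Y=y/np.linalg.norm(y); X=np.array([Y[1],-Y[0],0])
for p in (K,j): print(((p-L)@X).round(4),((p-L)@Y).round(4))
rel(K[0],K[1],.063,np.degrees(th)+90)
```

```text
L [0.5415 0.0597 0.106 ]
K [ 0.5882 -0.043   0.081 ]
A [ 0.515  -0.1158  0.014 ]
B [0.4918 0.116  0.014 ]
j [0.5438 0.0202 0.051 ]
0.232981683763344 95.71491168733284
0.0362 -0.1068
-0.0016 -0.0395
t 2.65 tool delta [-0.0526 -0.0565  0.2382] roll 0.0 pos [0.5346 0.009  0.302 ] F [ 1.4 -1.8 -3.8] w 0.0468
```

Request:
{"op": "carry_out", "data": {"steps": [[[0,0,0],0,0],[[0,0,0],0,0]]}}

```text
time: 2.9
tool_pos: [0.5321, 0.0157, 0.3129]
ee_rot: [-3.141, -0.006, -3.035]
wrist_force: [-0.2, -0.2, 0.4]
width: 0.0469
finger_force: 0.0
```

```bash
python3 -c "
from h import *
rel(.588,-.043,.063,185.7)"
```

```text
t 2.9 tool delta [-0.0509 -0.0642  0.2496] roll 0.04 pos [0.5321 0.0157 0.3129] F [-0.2 -0.2  0.4] w 0.0469
```

Request:
{"op": "carry_out", "data": {"steps": [[[-0.02,-0.025,0.06],0,0],[[-0.04,-0.05,0.12],0,0],[[-0.051,-0.064,0.15],0,0],[[-0.051,-0.064,0.17],0,0],[[-0.051,-0.064,0.17],0,0],[[-0.051,-0.064,0.17],0,0]]}}

```text
time: 3.65
tool_pos: [0.5895, -0.0427, 0.1445]
ee_rot: [-3.14, -0.003, -3.034]
wrist_force: [-0.1, -0.5, -0.6]
width: 0.0471
finger_force: 0.0
```

Run:
```python
from h import *
rel(.588,-.043,.063,185.7)
s=snap('wrist','w2')
cv2.imwrite('pics/w2b.png',s['image'][60:,:,::-1])
rel(.588,-.043,.063,185.7)
```

```text
t 3.65 tool delta [0.0013 0.     0.0815] roll 0.04 pos [ 0.5895 -0.0427  0.1445] F [-0.1 -0.5 -0.6] w 0.0471
t 3.7 tool delta [0.0015 0.0002 0.0817] roll 0.04 pos [ 0.5897 -0.0429  0.1447] F [-0.1  0.1  0.4] w 0.0467
```

View pics/w2b.png

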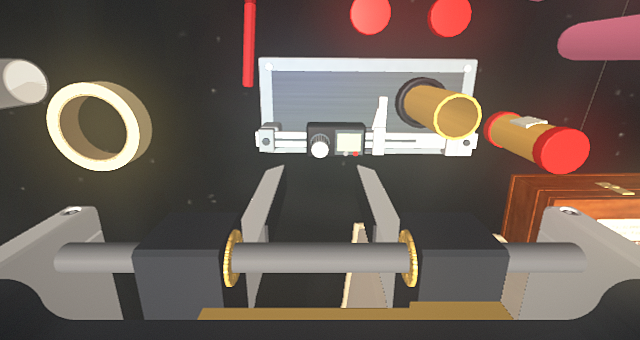

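The knob at (319,147) is centred between the fingers, whose tips are at (275,170) and (365,170). I'll descend and grip it.

Request:
{"op": "carry_out", "data": {"steps": [[[0.001,0,0.04],0,0],[[0.001,0,0.08],0,0],[[0.001,0,0.081],0,0],[[0.001,0,0.081],0,0.3],[[0.001,0,0.081],0,0.6],[[0.001,0,0.081],0,0.8],[[0.001,0,0.081],0,0.8],[[0.001,0,0.081],0,0.8]]}}

```text
time: 4.7
tool_pos: [0.5878, -0.0439, 0.0621]
ee_rot: [-3.14, -0.005, -3.036]
wrist_force: [0.1, 1.3, 5.4]
width: 0.0151
finger_force: 30.0
```

```bash
python3 -c "
from h import *
rel(.588,-.043,.063,185.7)"
```

```text
t 4.7 tool delta [-0.0003  0.0008 -0.0009] roll 0.04 pos [ 0.5878 -0.0439  0.0621] F [0.1 1.3 5.4] w 0.0151
```

Request:
{"op": "carry_out", "data": {"steps": [[[0,0.003,0],0,0.8],[[0,0.006,0],0,0.8],[[0,0.009,0],0,0.8],[[0,0.012,0],0,0.8],[[0,0.015,0],0,0.8],[[0,0.018,0],0,0.8],[[0,0.02,0],0,0.8],[[0,0.02,0],0,0.8]]}}

```text
time: 5.7
tool_pos: [0.5859, -0.0244, 0.062]
ee_rot: [-3.139, -0.005, -3.036]
wrist_force: [0.6, -1.2, 5.4]
width: 0.0154
finger_force: 30.0
```

Request:
{"op": "carry_out", "data": {"steps": [[[0,0.001,0],0,0.8],[[0,0.002,0],0,0.8],[[0,0.003,0],0,0.8],[[0,0.004,0],0,0.8],[[0,0.004,0],0,0.8]]}}

```text
time: 6.32
tool_pos: [0.5855, -0.0206, 0.0621]
ee_rot: [-3.139, -0.005, -3.036]
wrist_force: [0.5, -1.1, 5.8]
width: 0.0151
finger_force: 30.0
```

```bash
python3 -c "
from h import *
rel(.588,-.043,.063,185.7);print(robot.get_obs()['ee_rot'])"
```

```text
t 6.33 tool delta [-0.0001 -0.0226 -0.0008] roll 0.03 pos [ 0.5855 -0.0206  0.0621] F [ 0.5 -1.1  5.8] w 0.0151
[-3.13901091 -0.00451785 -3.03609986]
```

Request:
{"op": "carry_out", "data": {"steps": [[[0,0.0007,0],0,0.8],[[0,0.0014,0],0,0.8],[[0,0.002,0],0,0.8],[[0,0.002,0],0,0.8]]}}

```text
time: 6.82
tool_pos: [0.5854, -0.0195, 0.0621]
ee_rot: [-3.137, -0.004, -3.036]
wrist_force: [-0.3, -3.5, 5.9]
width: 0.0154
finger_force: 30.0
```

Request:
{"op": "carry_out", "data": {"steps": [[[0,0.0007,0],0,0.8],[[0,0.0014,0],0,0.8],[[0,0.0014,0],0,0.8]]}}

```text
time: 7.2
tool_pos: [0.5853, -0.0186, 0.0621]
ee_rot: [-3.137, -0.004, -3.037]
wrist_force: [-0.1, -3.4, 5.1]
width: 0.0149
finger_force: 30.0
```

Request:
{"op": "carry_out", "data": {"steps": [[[0,0.0008,0],0,0.8],[[0,0.0016,0],0,0.8],[[0,0.0024,0],0,0.8],[[0,0.0024,0],0,0.8]]}}

```text
time: 7.7
tool_pos: [0.5851, -0.0168, 0.0621]
ee_rot: [-3.135, -0.004, -3.037]
wrist_force: [1.8, -5.7, 5.7]
width: 0.0152
finger_force: 30.0
```

Request:
{"op": "carry_out", "data": {"steps": [[[0,0.0007,0],0,0.8],[[0,0.0014,0],0,0.8],[[0,0.0014,0],0,0.8]]}}

```text
time: 8.07
tool_pos: [0.585, -0.0159, 0.0621]
ee_rot: [-3.135, -0.004, -3.037]
wrist_force: [1.6, -6.2, 4.8]
width: 0.0157
finger_force: 30.0
```

Request:
{"op": "carry_out", "data": {"steps": [[[0,0.001,0],0,0.8],[[0,0.001,0],0,0.8],[[0,0.001,0],0,0.8],[[0,0.001,0],0,0.8],[[0,0.001,0],0,0.8],[[0,0.001,0],0,0.8],[[0,0.001,0],0,0.8]]}}

```text
time: 8.95
tool_pos: [0.585, -0.0151, 0.0621]
ee_rot: [-3.134, -0.004, -3.037]
wrist_force: [1.3, -6.5, 5.6]
width: 0.0151
finger_force: 30.0
```

Request:
{"op": "carry_out", "data": {"steps": [[[0,-0.004,0],0,0.8],[[0,-0.009,0],0,0.8],[[0,-0.014,0],0,0.8],[[0,-0.019,0],0,0.8],[[0,-0.024,0],0,0.8],[[0,-0.029,0],0,0.8],[[0,-0.034,0],0,0.8],[[0,-0.039,0],0,0.8],[[0,-0.041,0],0,0.8],[[0,-0.041,0],0,0.8]]}}

```text
time: 10.2
tool_pos: [0.5886, -0.0523, 0.0621]
ee_rot: [-3.141, -0.005, -3.036]
wrist_force: [-0.4, 0.0, 6.5]
width: 0.0155
finger_force: 30.0
```

Request:
{"op": "carry_out", "data": {"steps": [[[0,0,0],0,0.5],[[0,0,0],0,0.2],[[0,0,0],0,0.2],[[0,0,-0.03],0,0.2],[[0,0,-0.09],0,-0.5],[[0,0,-0.12],0,-1],[[0,0,-0.12],0,-1],[[0,0,-0.12],0,-1]]}}

```text
time: 11.2
tool_pos: [0.5878, -0.0522, 0.1784]
ee_rot: [3.141, -0.011, -3.036]
wrist_force: [-0.2, 0.7, -0.5]
width: 0.074
finger_force: 0.0
```

Run:
```python
from h import *
rel(.5415,.0597,.2,185.7)
s=snap('scene','s2')
c=s['image'][140:300,230:450,::-1]
cv2.imwrite('pics/c3.png',cv2.resize(c,None,fx=3.6,fy=3.6,interpolation=cv2.INTER_CUBIC))
```

```text
t 11.2 tool delta [ 0.0345  0.1162 -0.0212] roll 0.04 pos [ 0.5878 -0.0522  0.1784] F [-0.2  0.7 -0.5] w 0.074
```

View pics/c3.png

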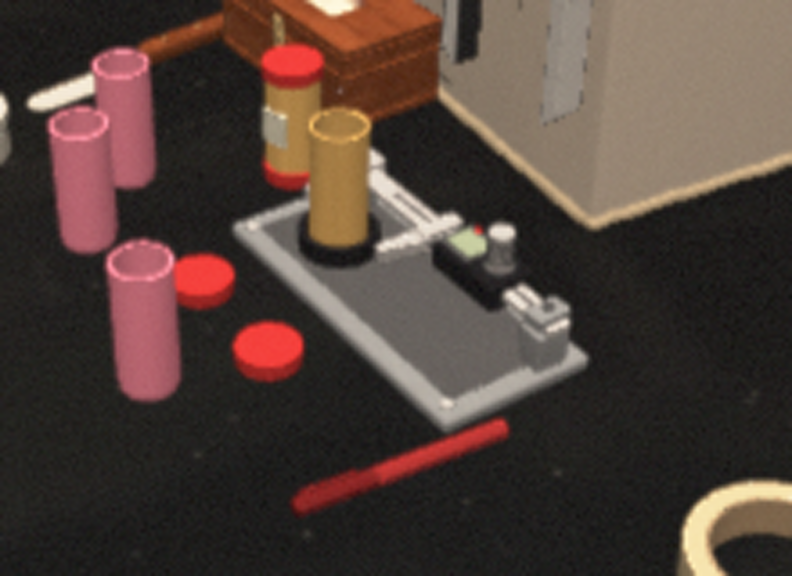

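Carriage is open, with the jaw well clear at (410,235). The liner still stands in its nest and nothing else has moved. Next I go above the liner and check for free table space.

Request:
{"op": "carry_out", "data": {"steps": [[[0.017,0.058,-0.02],0,-1],[[0.0345,0.116,-0.02],0,-1],[[0.0345,0.116,-0.02],0,-1],[[0.0345,0.116,-0.02],0,-1]]}}

```text
time: 11.75
tool_pos: [0.5417, 0.0592, 0.1989]
ee_rot: [-3.14, -0.011, -3.035]
wrist_force: [-0.2, -1.2, -0.5]
width: 0.094
finger_force: 0.0
```

Run:
```python
from h import *
s=load('s2')
for n,u,v in (('m1',313,279),('m2',371,260),('tape',420,297),('timer',300,333),('vial',347,335),('free',360,295)): print(n,px(s,u,v,0.0).round(3))
rel(.5415,.0597,.057,185.7)
```

```text
m1 [ 0.419 -0.125  0.   ]
m2 [ 0.55  -0.132  0.   ]
tape [ 0.575 -0.263  0.   ]
timer [ 0.338 -0.232  0.   ]
vial [ 0.408 -0.275  0.   ]
free [ 0.478 -0.205  0.   ]
t 11.75 tool delta [-0.0014  0.0007  0.1419] roll 0.04 pos [0.5417 0.0592 0.1989] F [-0.2 -1.2 -0.5] w 0.094
```

Request:
{"op": "carry_out", "data": {"steps": [[[-0.0015,0.001,0.05],0,-1],[[-0.0015,0.001,0.1],0,-1],[[-0.0015,0.001,0.135],0,-1],[[-0.0015,0.001,0.142],0,-1],[[-0.0015,0.001,0.142],0,-0.3],[[-0.0015,0.001,0.142],0,0.1],[[-0.0015,0.001,0.142],0,0.5],[[-0.0015,0.001,0.142],0,0.5],[[-0.0015,0.001,0.142],0,0.5]]}}

```text
time: 12.88
tool_pos: [0.5429, 0.0604, 0.0593]
ee_rot: [-3.141, -0.007, -3.036]
wrist_force: [-0.4, -1.0, 0.2]
width: 0.0475
finger_force: 0.0
```

Request:
{"op": "carry_out", "data": {"steps": [[[0,0,-0.005],0,0.5],[[0,0,-0.015],0,0.5],[[0,0,-0.03],0,0.5],[[0,0,-0.05],0,0.5],[[0,0,-0.07],0,0.5],[[0,0,-0.1],0,0.5],[[0,0,-0.1],0,0.5]]}}

```text
time: 13.75
tool_pos: [0.5455, 0.0605, 0.1628]
ee_rot: [-3.14, 0.0, -3.036]
wrist_force: [0.0, 0.5, -1.7]
width: 0.0383
finger_force: 30.0
```

Run:
```python
from h import *
rel(.43,-.20,.09,185.7)
```

```text
t 13.75 tool delta [ 0.1424 -0.2467  0.0732] roll 0.04 pos [0.5455 0.0605 0.1628] F [ 0.   0.5 -1.7] w 0.0383
```

The fingers only closed fully as the lift started, so I'll check how the liner is held.

Run:
```python
from h import *
s=snap('side','s3')
c=s['image'][100:260,220:420,::-1]
cv2.imwrite('pics/c4.png',cv2.resize(c,None,fx=3.7,fy=3.7,interpolation=cv2.INTER_CUBIC))
```

```text
(no output)
```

View pics/c4.png

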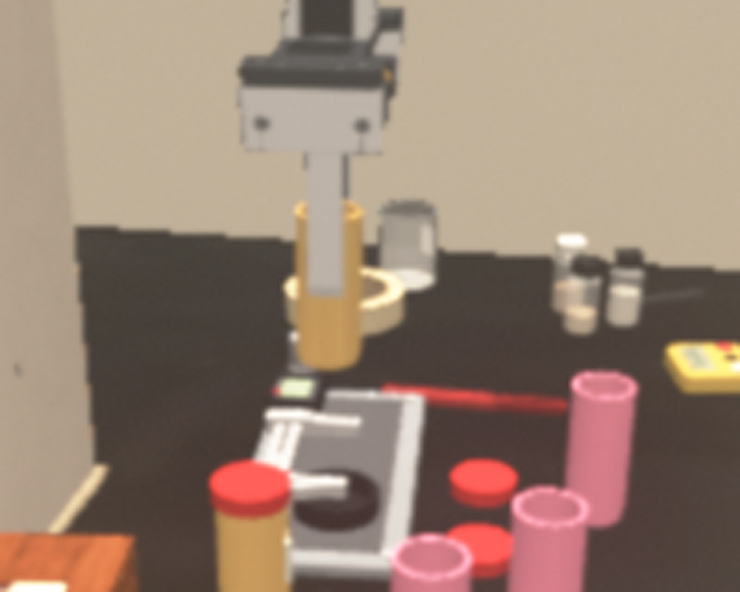

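The liner hangs upright in the fingers: rim at (328,210), fingertip at (326,293) and cutting edge at (330,360), so the tip is about 40 mm above the edge. The tool can only turn about its own z. I'll therefore tip the liner between the pads, using a free patch of worktop near (0.43,-0.20).

Request:
{"op": "carry_out", "data": {"steps": [[[0.025,-0.041,0],0,0.5],[[0.05,-0.085,0],0,0.5],[[0.075,-0.13,0],0,0.5],[[0.1,-0.175,0],0,0.5],[[0.125,-0.217,0],0,0.5],[[0.142,-0.247,0],0,0.5],[[0.142,-0.247,0.05],0,0.5],[[0.142,-0.247,0.1],0,0.5],[[0.142,-0.247,0.1],0,0.5]]}}

```text
time: 14.92
tool_pos: [0.423, -0.1977, 0.0545]
ee_rot: [3.134, -0.018, -3.036]
wrist_force: [-0.8, 0.7, -1.4]
width: 0.0378
finger_force: 30.0
```

Request:
{"op": "carry_out", "data": {"steps": [[[0,0,0.008],0,0.5],[[0,0,0.014],0,0.5],[[0,0,0.018],0,0.5],[[0,0,0.018],0,0.5]]}}

```text
time: 15.42
tool_pos: [0.4292, -0.201, 0.0462]
ee_rot: [-3.138, -0.004, -3.035]
wrist_force: [-2.9, 2.2, 9.7]
width: 0.0381
finger_force: 30.0
```

Request:
{"op": "carry_out", "data": {"steps": [[[-0.004,0,0],0,0.5],[[-0.008,0,0],0,0.5],[[-0.012,0,0],0,0.5],[[-0.016,0,0],0,0.5],[[-0.016,0,0],0,0.5]]}}

```text
time: 16.05
tool_pos: [0.4435, -0.1992, 0.046]
ee_rot: [-3.139, -0.007, -3.035]
wrist_force: [-6.2, 2.3, 12.1]
width: 0.0377
finger_force: 30.0
```

Run:
```python
from h import *
s=snap('side','s4')
c=s['image'][130:250,260:420,::-1]
cv2.imwrite('pics/c5.png',cv2.resize(c,None,fx=4.5,fy=4.5,interpolation=cv2.INTER_CUBIC))
```

```text
(no output)
```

View pics/c5.png

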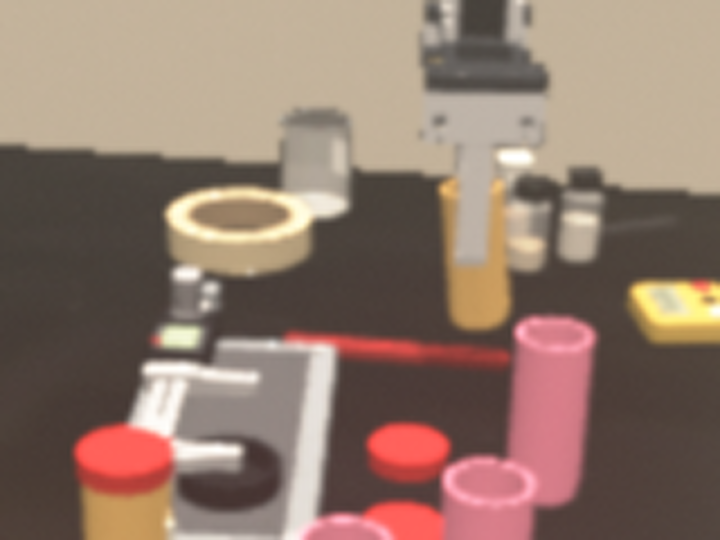

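Good: the liner is tipping, with its rim leaning left and its foot staying put by friction. I'll continue the arc.

Request:
{"op": "carry_out", "data": {"steps": [[[-0.007,0,0],0,0.5],[[-0.014,0,0.001],0,0.5],[[-0.021,0,0.002],0,0.5],[[-0.028,0,0.005],0,0.5],[[-0.035,0,0.008],0,0.5],[[-0.042,0,0.012],0,0.5],[[-0.042,0,0.012],0,0.5]]}}

```text
time: 16.98
tool_pos: [0.4895, -0.1944, 0.0344]
ee_rot: [-3.138, 0.002, -3.035]
wrist_force: [2.9, 3.0, 9.5]
width: 0.0364
finger_force: 30.0
```

```bash
cat >> h.py <<'E'
def axis(n='side',f='ax'):
    s=snap(n,f); p=robot.get_obs()['tool_pos']
    hsv=cv2.cvtColor(s['image'],cv2.COLOR_RGB2HSV)
    m=(hsv[...,0]>12)&(hsv[...,0]<28)&(hsv[...,1]>110)&(s['z_map']>0)
    v,u=np.nonzero(m); r=np.linalg.inv(s['mtx'])@np.c_[u,v,np.ones(len(u))].T*s['z_map'][v,u]
    P=(s['R'].T@(r-s['t'][:,None])).T
    P=P[(np.linalg.norm(P-p-[0,0,.02],axis=1)<.085)&(P[:,2]>-.01)]
    c=P.mean(0); U,S,V=np.linalg.svd(P-c); a=V[0]*np.sign(V[0][0])
    print(len(P),'c',c.round(3),'axis',a.round(3),'elev deg',np.degrees(np.arcsin(a[2])).round(1),'ext',np.ptp((P-c)@a).round(3),'z',P[:,2].min().round(3),P[:,2].max().round(3))
E
python3 -c "
from h import *
axis();axis('scene');rel(.43,-.2,.09)"
```

```text
331 c [ 0.456 -0.184  0.043] axis [0.445 0.042 0.895] elev deg 63.5 ext 0.104 z -0.001 0.093
1038 c [ 0.456 -0.204  0.05 ] axis [0.542 0.06  0.839] elev deg 57.0 ext 0.102 z -0.004 0.091
t 17.07 tool delta [ 0.0596  0.0005 -0.0557] roll None pos [ 0.4895 -0.1944  0.0345] F [1.4 2.8 9. ] w 0.036
```

Run:
```python
from h import *
a=cv2.imread('pics/ax.png')[140:240,280:400]  # scene (last)
s=snap('side','s5'); b=s['image'][140:240,310:400,::-1]
f=lambda i:cv2.resize(i,None,fx=3.7,fy=3.7,interpolation=cv2.INTER_CUBIC)
a=cv2.imread('pics/ax.png')[180:320,270:400]
a=cv2.resize(a,None,fx=3.2,fy=3.2,interpolation=cv2.INTER_CUBIC)
b=cv2.resize(b,None,fx=4,fy=4,interpolation=cv2.INTER_CUBIC)
h=max(a.shape[0],b.shape[0]);pad=lambda i:cv2.copyMakeBorder(i,0,h-i.shape[0],0,0,0)
o=np.hstack([pad(a),pad(b)]);print(o.shape);cv2.imwrite('pics/c6.png',o)
```

```text
(448, 776, 3)
```

View pics/c6.png

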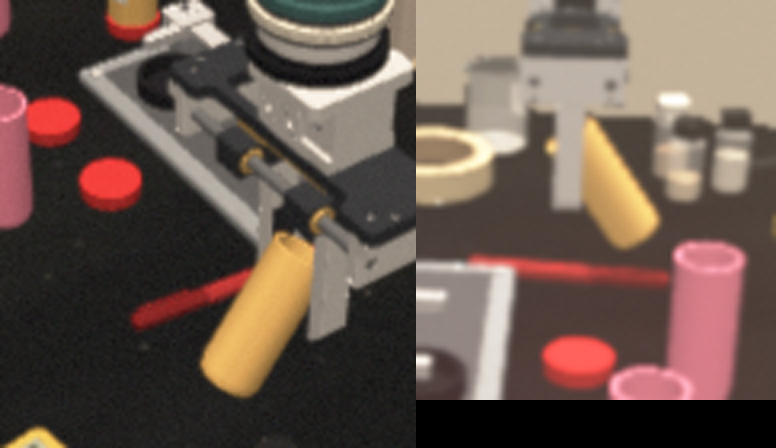

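The liner leans about 35° from vertical (scene foot at (245,385), rim at (290,245)). It is held near its leading side, so it slipped in the pads. I'll lower it gently towards the table along the arc and regrasp it at the middle once it lies down.

Request:
{"op": "carry_out", "data": {"steps": [[[-0.003,0,0.003],0,0.5],[[-0.006,0,0.006],0,0.5],[[-0.009,0,0.009],0,0.5],[[-0.012,0,0.013],0,0.5],[[-0.014,0,0.017],0,0.5],[[-0.016,0,0.02],0,0.5],[[-0.016,0,0.02],0,0.5]]}}

```text
time: 18.0
tool_pos: [0.5081, -0.194, 0.0159]
ee_rot: [-3.135, 0.008, -3.035]
wrist_force: [6.6, 1.8, 10.3]
width: 0.0359
finger_force: 30.0
```

```bash
python3 -c "
from h import *
axis('scene');axis();rel(.43,-.2,.09)"
```

```text
1037 c [ 0.467 -0.204  0.044] axis [0.775 0.071 0.628] elev deg 38.9 ext 0.097 z -0.003 0.079
309 c [ 0.466 -0.184  0.038] axis [0.73  0.072 0.68 ] elev deg 42.8 ext 0.099 z -0.002 0.075
t 18.1 tool delta [ 0.0776  0.0018 -0.0747] roll None pos [ 0.5081 -0.194   0.016 ] F [6.3 1.6 9.5] w 0.0361
```

Request:
{"op": "carry_out", "data": {"steps": [[[-0.002,0,0.003],0,0.5],[[-0.003,0,0.006],0,0.5],[[-0.004,0,0.009],0,0.5],[[-0.004,0,0.011],0,0.5],[[-0.004,0,0.011],0,0.5]]}}

```text
time: 18.73
tool_pos: [0.5099, -0.1938, 0.0032]
ee_rot: [-3.135, 0.004, -3.035]
wrist_force: [4.6, 0.8, 5.1]
width: 0.0361
finger_force: 30.0
```

```bash
python3 -c "
from h import *
axis('scene');axis();rel(.43,-.2,.09)"
```

```text
1030 c [ 0.466 -0.204  0.038] axis [0.872 0.09  0.481] elev deg 28.8 ext 0.093 z -0.004 0.071
265 c [ 0.464 -0.184  0.031] axis [0.867 0.119 0.483] elev deg 28.9 ext 0.09 z -0.0 0.064
t 18.82 tool delta [ 0.0798  0.0017 -0.0871] roll None pos [ 0.5099 -0.1938  0.0032] F [ 4.5 -0.5  5.3] w 0.0362
```

Request:
{"op": "carry_out", "data": {"steps": [[[0,0,-0.002],0,0.12],[[0,0,-0.002],0,0.1],[[0,0,-0.002],0,0.1],[[0,0,-0.002],0,0.1]]}}

```text
time: 19.32
tool_pos: [0.5044, -0.1921, 0.0004]
ee_rot: [-3.141, -0.008, -3.036]
wrist_force: [-0.7, 0.2, 2.4]
width: 0.0425
finger_force: 0.5
```

```bash
python3 -c "
from h import *
axis('scene');axis();rel(.43,-.2,.09)"
```

```text
848 c [ 0.47  -0.202  0.024] axis [0.967 0.219 0.128] elev deg 7.4 ext 0.113 z -0.005 0.06
223 c [ 0.477 -0.183  0.018] axis [0.992 0.123 0.04 ] elev deg 2.3 ext 0.097 z -0.001 0.038
t 19.43 tool delta [ 0.0756 -0.0001 -0.0891] roll None pos [ 5.045e-01 -1.921e-01  4.000e-04] F [-0.2  0.6  0.9] w 0.0424
```

Run:
```python
from h import *
import h
for n in ('scene','side'):
    s=robot.snapshot(n); hsv=cv2.cvtColor(s['image'],cv2.COLOR_RGB2HSV)
    m=(hsv[...,0]>12)&(hsv[...,0]<28)&(hsv[...,1]>110)&(s['z_map']>0)
    v,u=np.nonzero(m); r=np.linalg.inv(s['mtx'])@np.c_[u,v,np.ones(len(u))].T*s['z_map'][v,u]
    P=(s['R'].T@(r-s['t'][:,None])).T
    P=P[(abs(P[:,0]-.48)<.09)&(abs(P[:,1]+.195)<.035)&(P[:,2]>.004)&(P[:,2]<.042)]
    print(n,len(P),np.percentile(P,[0,2,50,98,100],axis=0).round(3).tolist())
rel(.477,-.195,.004)
```

```text
scene 733 [[0.436, -0.221, 0.004], [0.439, -0.22, 0.006], [0.469, -0.207, 0.031], [0.512, -0.182, 0.036], [0.529, -0.165, 0.037]]
side 206 [[0.44, -0.208, 0.004], [0.441, -0.201, 0.006], [0.471, -0.18, 0.02], [0.527, -0.171, 0.037], [0.528, -0.169, 0.038]]
t 19.52 tool delta [ 0.0276  0.     -0.0034] roll None pos [ 5.045e-01 -1.921e-01  4.000e-04] F [-0.1  1.8  1. ] w 0.0424
```

The liner lies level on the table, x from 0.438 to 0.528. I'll slide along to its middle and grip there.

Request:
{"op": "carry_out", "data": {"steps": [[[0,0,-0.003],0,-0.1],[[0.007,0,-0.003],0,-0.1],[[0.014,0,-0.003],0,-0.1],[[0.021,0,-0.003],0,-0.1],[[0.021,0,-0.003],0,0],[[0.021,0,-0.003],0,0.3],[[0.021,0,-0.003],0,0.5],[[0.021,0,-0.003],0,0.5],[[0.021,0,-0.003],0,0.5],[[0.021,0,-0.003],0,0.5]]}}

```text
time: 20.78
tool_pos: [0.484, -0.1946, 0.0038]
ee_rot: [-3.14, -0.007, -3.036]
wrist_force: [-0.6, -2.1, 1.3]
width: 0.0365
finger_force: 30.0
```

Request:
{"op": "carry_out", "data": {"steps": [[[0,0,0],0,0.5],[[0,0,0],0,0.5]]}}

```text
time: 21.02
tool_pos: [0.484, -0.1945, 0.0038]
ee_rot: [-3.14, -0.007, -3.036]
wrist_force: [-1.1, -2.4, 1.0]
width: 0.0357
finger_force: 30.0
```

Request:
{"op": "carry_out", "data": {"steps": [[[0,0,-0.003],0,0.5],[[0,0,-0.008],0,0.5],[[0,0,-0.015],0,0.5],[[0,0,-0.02],0,0.5],[[0,0,-0.02],0,0.5]]}}

```text
time: 21.65
tool_pos: [0.4845, -0.1946, 0.0245]
ee_rot: [-3.14, -0.006, -3.036]
wrist_force: [0.1, 0.1, -1.5]
width: 0.0362
finger_force: 30.0
```

```bash
python3 -c "
from h import *
axis('scene');axis();rel(.43,-.2,.28)"
```

```text
662 c [ 0.463 -0.2    0.042] axis [ 0.854  0.408 -0.324] elev deg -18.9 ext 0.125 z -0.004 0.081
223 c [ 0.486 -0.18   0.039] axis [0.991 0.13  0.033] elev deg 1.9 ext 0.098 z -0.002 0.058
t 21.75 tool delta [ 5.610e-02 -2.000e-04 -2.559e-01] roll None pos [ 0.484  -0.1943  0.0237] F [-0.7  1.3 -1.2] w 0.0356
```

Lifted and level. I'll raise it now.

Request:
{"op": "carry_out", "data": {"steps": [[[0,0,-0.015],0,0.5],[[0,0,-0.04],0,0.5],[[0,0,-0.07],0,0.5],[[0,0,-0.1],0,0.5],[[0,0,-0.13],0,0.5],[[0,0,-0.16],0,0.5],[[0,0,-0.19],0,0.5],[[0,0,-0.22],0,0.5],[[0,0,-0.24],0,0.5],[[0,0,-0.25],0,0.5]]}}

```text
time: 23.0
tool_pos: [0.4861, -0.1941, 0.276]
ee_rot: [-3.139, -0.005, -3.036]
wrist_force: [-0.5, -0.5, -1.7]
width: 0.0364
finger_force: 30.0
```

Request:
{"op": "carry_out", "data": {"steps": [[[0,0,0],0,0.5],[[0,0,0],0,0.5],[[0,0,0],0,0.5],[[0,0,0],0,0.5]]}}

```text
time: 23.5
tool_pos: [0.4856, -0.1938, 0.2729]
ee_rot: [3.142, -0.009, -3.036]
wrist_force: [0.7, 0.2, -1.4]
width: 0.036
finger_force: 30.0
```

```bash
python3 -c "
from h import *
axis();axis('scene');rel(.43,-.2,.28)
s=load('s2');
"
```

```text
260 c [ 0.485 -0.177  0.287] axis [ 0.995  0.095 -0.005] elev deg -0.3 ext 0.086 z 0.273 0.306
994 c [ 0.472 -0.204  0.292] axis [ 0.994 -0.051  0.096] elev deg 5.5 ext 0.094 z 0.269 0.374
t 23.6 tool delta [ 0.0561 -0.0002 -0.0063] roll None pos [ 0.4857 -0.1939  0.2733] F [ 0.2  0.2 -0.6] w 0.0361
```

```bash
python3 -c "
from h import *
print(robot.close_job())"
```

```text
the job is handed in; nothing more can be done
None
```

The job is handed in at about 24 s, and at hand-in the gripper held the liner level about 29 cm above the worktop. The jaws had pinched it (sprung jaw in about 3 mm by force) for over half a second and been opened well clear. The tool cannot tilt, so I tipped the liner on a free patch of worktop; it slipped in the pads, dropped its last 30° or so, and I regripped it at the middle.

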